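Feed a reactor bottle three turns of the hand screw pump

ROBOT

A 6-joint arm with a two-finger parallel gripper is mounted at the origin on the work surface. World frame = base frame: x ahead of the robot, y to its left, z up, the work surface at z = 0. Lengths are in mm, angles in degrees, forces in N, time in s.
With the tool pointing down it reaches from about 300 to 850 mm from the base axis. Payload 4.2 kg.
Tool frame: the origin (TCP) lies midway between the tips of the shut fingers; the grasp point (between the pads) lies 19 mm behind it (env.grip_point_offset is the distance from the TCP to the grasp point, in mm); z points along the fingers, x is the direction in which the jaws open and shut, and the axes are right-handed (so a half turn about z gives the same grasp; the last joint's range is limited). The gripper opens to 91 mm and grips with 3 to 60 N. Pads are 32 mm wide; open, the fingers measure 118 mm over their backs; the gripper's body (76 mm by 178 mm) begins 60 mm behind the grasp point.
Start: joints at [-66.291, 18.312, 89.639, -0, 72.044, -1.146], TCP at [241.69, -521.756, 213.976] pointing down, gripper open.
Joint ranges: [-177.97, 177.97], [-48.28, 115.42], [12.27, 149.76], [-77.06, 257.06], [2.81, 150.46], [-146.56, 146.56]. Speed limits (degrees/s): [147.25, 147.25, 180, 180, 180, 180].

INTERFACE

Orientations are given as [roll, pitch, yaw] about the fixed x, y, z axes, in that order (R = Rz(yaw) Ry(pitch) Rx(roll)).
In Python, from workcell import env gives the robot as it stands.
- The arm moves only by the shell command python3 -m pendant 'ROWS' [FORCE]. ROWS is JSON, a list of rows, each an object with "xyz": the shift along the tool's x, y, z in m, a list of three; "roll": the turn about the tool's z in degrees; "jaw": the closure, from 0 (fully open) to 1 (shut). A call has exactly 8 rows; each row is the pose to reach, as a shift and turn from the pose commanded when the call began, along the tool's axes at that moment; what a row does not reach only later rows make up. A row lasts 1/8 s, in which the tool goes at most 62.5 mm and 10.7 degrees, less where a joint would pass 70% of its speed; a pose out of reach is approached as far as the arm can. A call with a gripper value outside its range is refused whole. The fingers move at their own pace and stop on an object; FORCE is the grip in N (left out, the last holds). Time passes only in rows, so rows that repeat a pose let the fingers close, or fill a call up. It gives the time, the measured TCP pose, the force and the opening at its end, in the units of the state.
- env.state(): the state, without advancing time (a new reading comes with each control period).
- env.grab_frame(name): name is "side" or "top"; returns (picture, depth): 384x512x3 uint8, blue, green, red; 384x512 float32, mm along the optical axis (not along the pixel's ray), 0 where there is no reading.
- env.camera_params(name): a dict with "camera_matrix" (3x3 intrinsics, pixels), "cam_to_world" (4x4, takes a point from camera to world coordinates). Camera axes: x right, y up, looking along -z (the intrinsics and any distortion apply to the point x, -y, -z); pixel columns grow to the right and rows downward; lengths in mm; the calibration is good to about 2 mm. A picture is of the moment at which its call begins. camera_params takes no time and is no camera call.
- env.job_done(): hands the job in, once; it reports no verdict.
The state is a dict: "time_s": time; "qpos": joint angles; "qvel": joint speeds; "effort": joint torques, N m; "ee_pos": TCP position; "ee_rot": TCP orientation; "force": force on the tool from outside, world axes, zero at the start; "torque": the same for the moment, N m; "gripper_width": finger opening in mm.
Only numpy, scipy, OpenCV 4.12 (cv2) and the standard library are available. Lean on these libraries where they do the work, as an engineer would, in place of code of your own. Each camera call takes 0.05 s, during which the arm holds its last target. There are 200 camera calls.

TASK

Feed the reactor bottle one ration from the hand screw pump: swing the lever of its outlet valve fully open, wind the crank clockwise until the slack in it is taken up and you feel the screw take the load, give it exactly three full turns from there, then close the valve fully again. Wind gently so that the pump does not rock on its rubber mount, do not wind the screw back, and leave the other things on the bench where they stand.

Things in the scene. Friction and masses are not known exactly. Their poses are not given: they have to be found in the camera images.
- pump: Grey base plate (170 x 150 x 12 mm, fixed to the bench) of a stainless hand screw pump that feeds paste to a reactor bottle. Origin: underside, on the pump's vertical axis. The outlet tube (10 mm thick, middle 50 mm above the bench) leaves along this frame's +y: valve at 190 mm, then a thin tube to 330 mm, where a riser goes up to 244 mm above the bench and over into the bottle's cap.
- pump_axis (a point): Point on the pump's vertical axis, about which the crank turns, level with the crank arm's top face (191 mm above the bench); the hub's bolt stands 10 mm higher. The steel cylinder below (92 mm across its flanges) stands on a rubber mount and gives like a stiff spring about its foot: some 25 N sideways at the crank's grip rocks it by 0.025 rad, 5 mm at the grip.
- grip_top (a point): Middle of the top of the crank's black upright grip, which spins freely on its pin: 25 mm thick (18 at the very top), its top 243 and foot 193 mm above the bench, 65 mm from the axis. The crank drives the screw through a dog with slack: it swings loosely (under 1 N) for a tenth to three quarters of a turn, different each time; then the grip needs about 8.5 N. The screw stays where it is left.
- valve_stem (a point): On the vertical axis of the ball valve's lever, at the lever's mid-height (82 mm above the bench). The steel valve body below it is 46 mm long along the tube, 30 mm wide, its top 66 mm above the bench.
- valve_end (a point): Middle of the free end of the valve lever, 76 mm from the stem's axis. The lever is a level steel strip with a black sleeve from 26 mm outwards, 14 mm wide and 12 mm thick (76 to 88 mm above the bench). Shut, it points across the outlet tube (the pump's +x); open, along the tube towards the bottle (the pump's +y).
- valve (a joint): Angle of the valve lever, rad: 0 fully closed (as at the start), 1.571 fully open, counter-clockwise from above, with a hard stop at both. It needs about 2.5 N at 60 mm from the stem and stays where it is left.
- ram (a joint): Travel of the piston hidden inside the cylinder, m: 0 at the start, growing 0.0005 for each clockwise turn of the screw, so three turns are 0.0015: too little to count turns by against a reading that is only good to about 1 mm.
- jar: Bystander: small glass jar with green cap, 52 mm thick, 75 mm tall, between the outlet tube and the robot. Origin under its middle.
- beaker: Bystander: open beaker, 68 mm across, 90 mm tall, beyond the outlet tube. Origin under its middle.
- spare_cap: Bystander: loose green ring cap lying flat, 46 mm across, 18 mm high, beyond the valve. Origin under its middle.
- stopper: Bystander: black rubber stopper, 42 mm across, 30 mm tall, in front of the pump. Origin under its middle.
- sample_bottle: Bystander: glass bottle with green cap, 72 mm thick, 130 mm tall, at the far right. Origin under its middle.
- wrench: Bystander: steel wrench lying flat at the right, about 180 mm long.
- spatula: Bystander: spatula with a light handle lying flat at the left, about 280 mm long.
- reactor: Fixed glass reactor bottle with green cap that the tube feeds: 86 mm thick, 204 mm tall, 385 mm from the pump's axis along the tube. Origin under its middle.

How it is judged (in metres and radians):
On the way, in this order (a step that is already met when the one before it is completed fails the run):
1. the outlet valve is fully open before the screw is driven (value of joint valve above 1.45 rad and value of joint ram below 3e-05 m), for 0.1 s.
2. the screw has made three turns with the valve fully open (value of joint ram between 0.001465 and 0.001535 m and value of joint valve above 1.45 rad), for 0.3 s.
At the end, for the whole second after the job is handed in: the valve lever is back at its closed stop (within 0.1 rad) and the screw has been driven three turns clockwise in all (between 2.93 and 3.07) (value of joint valve below 0.1 rad and value of joint ram between 0.001465 and 0.001535 m); the robot touches nothing.
It fails at once if the pump is rocked on its rubber mount (over 0.025 rad) (angle between pump_axis's own z axis and vertical above 0.025 rad).
It fails at once if the screw is driven while the outlet valve is not open (value of joint ram between 5e-05 and 0.0014 m and value of joint valve below 1.3 rad).
It fails at once if the screw is driven past three turns (value of joint ram above 0.001535 m).
It fails at once if the screw is wound back (value of joint ram below -5e-05 m).
It fails at once if a bystander is moved by over 25 mm (distance of any of jar, beaker, spare_cap, stopper, sample_bottle, wrench, spatula from where it was at the start of the episode above 0.025 m).
It also fails if it takes over 72 s, if anything falls off the work surface, if the arm or the gripper's body presses on something with over 40 N, if the wrist force passes 120 N, or if a joint passes its speed limit or range.

## Working session

There is one attempt and no reset: what is moved stays moved. The work goes in short steps, Python scripts to look and compute and a shell command to move; the robot and the scene stay as the last step left them, time stands still between calls to the robot, and variables do not carry over. Pictures are saved under pics/ and viewed, about 8 in all and at most 12, crops included, and the job is handed in when it is done.

```bash
ls; mkdir -p pics
cat > h.py <<'E'
import numpy as np, cv2
from workcell import env
def cloud(n):
    im,d=env.grab_frame(n); p=env.camera_params(n); K=np.array(p["camera_matrix"]); T=np.array(p["cam_to_world"])
    v,u=np.mgrid[:384,:512]; 
    x=(u-K[0,2])/K[0,0]*d; y=(v-K[1,2])/K[1,1]*d
    P=np.stack([x,-y,-d,np.ones_like(d)],-1)@T.T
    P=P[...,:3]; P[d==0]=np.nan
    return im,P
E
python3 - <<'E'
from h import *
print(env.state())
for n in("top","side"):
    im,P=cloud(n); print(n,{k:(np.round(v,2).tolist() if hasattr(v,'shape') or isinstance(v,list) else v) for k,v in env.camera_params(n).items()})
    np.savez(n+"0.npz",im=im,P=P)
    cv2.imwrite(f"pics/{n}0.png",cv2.resize(im,(800,600)))
E
```

```text
pics
{'time_s': 0.0, 'qpos': array([-6.62902054e+01,  1.83507346e+01,  8.97067219e+01, -6.86782510e-04,
        7.20431535e+01, -1.14788673e+00]), 'qvel': array([ 0.04247189, -0.01922046,  0.09560134,  0.03884655, -0.07757227,
       -0.03030162]), 'effort': array([ 5.51122207e-05, -4.12457085e+01, -2.31971544e+01,  7.25796609e-02,
        4.56606550e-02, -1.60944396e-04]), 'ee_pos': array([ 241.48595666, -521.27492289,  213.12722554]), 'ee_rot': array([-1.79998637e+02,  1.00602857e-01, -6.51421052e+01]), 'force': array([-0.76953518, -0.41410807,  0.90198537]), 'torque': array([-5.39707772e-05, -1.88866205e-02, -6.21374754e-02]), 'gripper_width': 91.3399686017022}
top {'camera_matrix': [[361.51, 0.0, 255.89], [0.0, 361.51, 196.57], [0.0, 0.0, 1.0]], 'cam_to_world': [[-0.01, 0.99, -0.17, 349.06], [-1.0, -0.01, 0.01, 25.79], [0.0, 0.17, 0.99, 1314.63], [0.0, 0.0, 0.0, 1.0]]}
side {'camera_matrix': [[373.86, 0.0, 254.93], [0.0, 373.86, 185.14], [0.0, 0.0, 1.0]], 'cam_to_world': [[-0.98, 0.1, -0.2, 322.88], [-0.22, -0.48, 0.85, 952.33], [-0.01, 0.87, 0.49, 687.17], [0.0, 0.0, 0.0, 1.0]]}
```

View pics/top0.png

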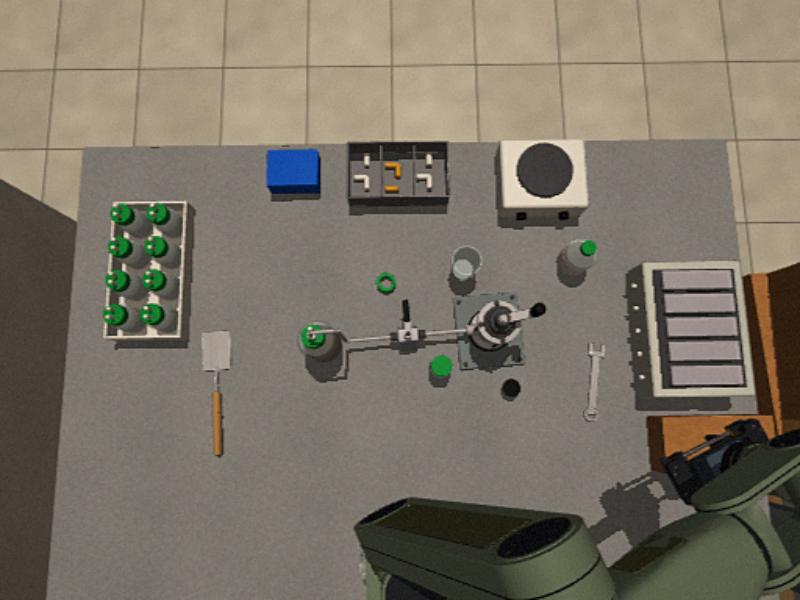

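View pics/side0.png

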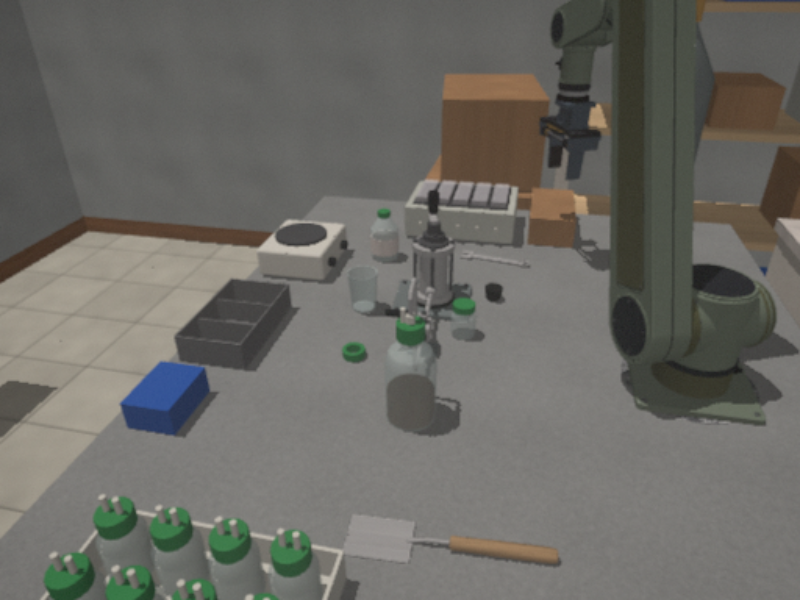

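Top view (800x600): the grip is at about (538,310), hub (503,318), valve stem (407,333), lever end (405,302), jar (441,366), and the reactor cap (313,337). Side view: the pump's grip is at (433,203) and the reactor at (410,370). Now I'll measure these.

```bash
python3 - <<'E'
from h import *
for n in("top","side"):
    D=np.load(n+"0.npz"); P=D["P"]; im=D["im"].astype(int)
    x,y,z=P[...,0],P[...,1],P[...,2]
    roi=(x>380)&(x<750)&(y>-350)&(y<320)
    def rep(name,m):
        q=P[m]; 
        if len(q): print(n,name,len(q),"med",np.round(np.median(q,0),1),"mid",np.round((q.min(0)+q.max(0))/2,1),"ext",np.round(np.ptp(q,axis=0),1))
    dark=im.sum(-1)<150; green=(im[...,1]>im[...,2]+40)&(im[...,1]>im[...,0]+40)
    rep("grip top",roi&(z>236)&(z<252)&dark&(y<0))
    rep("grip all",roi&(z>205)&(z<250)&dark&(y<0))
    rep("arm 185-196",roi&(z>184)&(z<197)&(y<0))
    rep("bolt 197-206",roi&(z>197)&(z<206)&~dark&(y<0))
    rep("lever",roi&(z>70)&(z<95)&dark&(y>0)&(y<120))
    rep("lever all",roi&(z>76)&(z<92)&(y>0)&(y<120)&~green)
    rep("tube",roi&(z>47)&(z<62)&(y>-30)&(y<180)&~green)
    for a,b,nm in((60,85,"jar"),(190,225,"reactor"),(5,30,"cap")):
        rep(nm,roi&green&(z>a)&(z<b))
    rep("plate",roi&(z>8)&(z<16)&(y<0)&(y>-230))
    rep("stopper",roi&(z>22)&(z<36)&dark&(x<520))
    rep("beaker",roi&(z>75)&(z<100)&(x>600)&(y<0)&(y>-130))
E
python3 - <<'E'
import cv2
im=cv2.imread('pics/top0.png'); 
import numpy as np
D=np.load('top0.npz')["im"]; cv2.imwrite('pics/c1.png',cv2.resize(D[150:270,180:370],(760,480),interpolation=cv2.INTER_CUBIC))
E
```

```text
top grip top 41 med [ 523.8 -248.9  241. ] mid [ 522.6 -248.8  241.1] ext [20.4 20.3  9.8]
top grip all 66 med [ 520.8 -247.1  239.1] mid [ 523.  -249.7  226.5] ext [21.5 22.8 39. ]
top arm 185-196 131 med [ 516.6 -208.   191.2] mid [ 513.5 -208.1  190.9] ext [32.4 71.3 12.1]
top bolt 197-206 18 med [ 511.1 -186.6  198.8] mid [ 514.5 -186.2  200.7] ext [22.2 15.6  7.3]
top lever 52 med [545.8   4.3  86.7] mid [532.4   5.5  85.7] ext [77.4 10.8  9.3]
top lever all 91 med [532.8   6.9  85.2] mid [531.    7.   83.8] ext [80.3 13.8 13.1]
top tube 130 med [491.9  48.   54.1] mid [477.9  75.3  54.6] ext [ 67.5 206.2  14.9]
top jar 137 med [426.2 -69.8  74. ] mid [427.7 -69.9  73.5] ext [44.6 41.5 14.8]
top reactor 29 med [478.5 200.8 191.2] mid [483.1 193.9 198.7] ext [40.9 37.4 17.2]
top cap 71 med [625.4  49.2  16.2] mid [626.9  50.8  15.1] ext [42.2 40.5 16.5]
top plate 727 med [ 486.6 -148.1   11.3] mid [ 548.3 -118.6   12. ] ext [272.2 222.6   7.9]
top stopper 59 med [ 387.8 -224.2   28.6] mid [438.1 -38.6  28.9] ext [115.6 419.3  12.1]
top beaker 41 med [ 662.9 -110.2   87.1] mid [ 6
[... 488 characters left out ...]
13.4  6.4]
side lever all 78 med [547.3  11.2  85.2] mid [529.7  10.8  84.2] ext [82.8 18.9 14.3]
side tube 21 med [484.2  24.1  53.5] mid [484.7  24.2  54.4] ext [ 6.3 43.  13.8]
side jar 74 med [426.  -68.3  75.1] mid [425.7 -68.4  75.1] ext [40.7 40.5  5.3]
side reactor 33 med [483.2 208.1 190.7] mid [480.9 199.3 191. ] ext [39.5 35.   2. ]
side cap 38 med [627.4  55.7  18. ] mid [626.5  53.7  18. ] ext [40.3 37.1  4.7]
side plate 374 med [ 502.8 -140.5   11.9] mid [ 531.2 -134.8   12. ] ext [296.4 189.6   7.9]
side stopper 17 med [ 385.9 -219.1   28.6] mid [ 386.2 -225.2   29.2] ext [12.1 34.   8.4]
side beaker 75 med [ 649.7 -101.5   83.7] mid [ 657.3 -110.7   83.8] ext [62.5 37.  17.5]
```

View pics/c1.png

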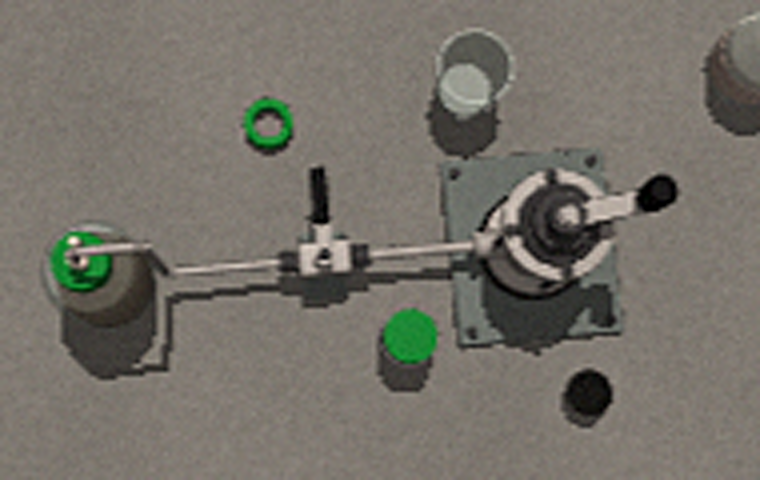

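Run:
```python
from h import *
for n in("top","side"):
    P=np.load(n+"0.npz")["P"]; x,y,z=P[...,0],P[...,1],P[...,2]
    near=np.hypot(x-511,y+187)<60
    h,e=np.histogram(z[near],np.arange(20,215,6)); print(n,[(int(a),int(b)) for a,b in zip(e,h) if b>15])
    for lo,hi in((138,150),(150,160),(160,170),(170,184)):
        m=near&(z>lo)&(z<hi)
        if m.sum()>20:
            c,r=cv2.minEnclosingCircle(P[m][:,:2].astype(np.float32)); print(lo,hi,int(m.sum()),np.round(c,1),round(r,1))
    c,r=cv2.minEnclosingCircle(P[(z>237)&(z<247)&(np.hypot(x-522,y+247)<20)][:,:2].astype(np.float32)); print("grip",np.round(c,1),r)
    m=(z>47)&(z<58)&(np.abs(x-500)<25)&(((y>-120)&(y<-30))|((y>45)&(y<125)))
    q=P[m][:,:2].astype(np.float32); vx,vy,x0,y0=cv2.fitLine(q,cv2.DIST_HUBER,0,.01,.01).ravel(); print("tube",len(q),np.degrees(np.arctan2(-vx*np.sign(vy),abs(vy))),"x at y=4:",x0+(4-y0)*vx/vy,"x at -187",x0+(-187-y0)*vx/vy)
    m=(z>82)&(z<93)&(x>515)&(x<600)&(abs(y-5)<25)
    q=P[m][:,:2].astype(np.float32); vx,vy,x0,y0=cv2.fitLine(q,cv2.DIST_HUBER,0,.01,.01).ravel(); print("lever",len(q),np.degrees(np.arctan(vy/vx)),"y at 496",y0+(496-x0)*vy/vx,"y at 556",y0+(556-x0)*vy/vx,"xmax",q[:,0].max())
```

```text
top [(26, 58), (32, 27), (50, 16), (56, 20), (140, 26), (146, 200), (152, 143), (158, 48), (164, 30), (170, 57), (182, 19), (188, 80), (194, 47)]
138 150 170 [ 512.3 -185.8] 46.0
150 160 229 [ 511.5 -185.6] 45.5
160 170 49 [ 513.7 -183.5] 30.5
170 184 64 [ 512.4 -197.7] 35.3
grip [ 524.5 -249.6] 10.101524353027344
tube 121 4.202906 x at y=4: 497.09143 x at -187 511.12735
lever 59 3.5324976 y at 496 3.0785668 y at 556 6.7824845 xmax 571.15265
side [(20, 29), (26, 63), (32, 42), (38, 18), (44, 21), (50, 36), (56, 42), (62, 38), (68, 27), (74, 34), (80, 32), (86, 36), (92, 37), (98, 34), (104, 35), (110, 32), (116, 37), (122, 27), (134, 35), (140, 46), (146, 99), (152, 77), (158, 39), (164, 29), (170, 42), (182, 17), (188, 36), (194, 37)]
138 150 115 [ 512.7 -181.8] 47.0
150 160 142 [ 510.  -182.1] 45.7
160 170 47 [ 511.4 -184.6] 28.2
170 184 61 [ 510.1 -182.5] 24.1
grip [ 524.1 -244.9] 11.934393882751465
tube 34 6.5684123 x at y=4: 492.49252 x at -187 514.4853
lever 39 9.902435 y at 496 1.6968708 y at 556 12.171176 xmax 571.13763
```

```bash
cat > plan.py <<'E'
import sys, numpy as np
from scipy.spatial.transform import Rotation as R
def sh(p0,yaw0,p1):  # world shift -> tool axes (tool down), m
    return (R.from_euler('xyz',[180,0,yaw0],degrees=True).inv().apply(np.array(p1)-p0)/1000).round(4)
if __name__=="__main__":
    a=[float(v) for v in sys.argv[1:]]
    print(sh(np.array(a[:3]),a[3],a[4:7]),"roll",round(a[3]-a[7],2))
E
python3 plan.py 241.69 -521.756 213.976 -65.14 551 8.6 320 -85.7
```

```text
[-0.3512 -0.5036 -0.106 ] roll 20.56
```

```bash
python3 -m pendant '[{"xyz":[0,0,-0.05],"roll":0,"jaw":0},{"xyz":[-0.02,-0.03,-0.106],"roll":0,"jaw":0},{"xyz":[-0.05,-0.07,-0.106],"roll":0,"jaw":0},{"xyz":[-0.08,-0.115,-0.106],"roll":0,"jaw":0},{"xyz":[-0.11,-0.158,-0.106],"roll":0,"jaw":0},{"xyz":[-0.14,-0.2,-0.106],"roll":0,"jaw":0},{"xyz":[-0.16,-0.23,-0.106],"roll":0,"jaw":0},{"xyz":[-0.176,-0.252,-0.106],"roll":0,"jaw":0}]' 10
python3 -m pendant '[{"xyz":[-0.02,-0.03,0],"roll":3,"jaw":0.67},{"xyz":[-0.05,-0.07,0],"roll":6,"jaw":0.67},{"xyz":[-0.08,-0.115,0],"roll":10,"jaw":0.67},{"xyz":[-0.11,-0.158,0],"roll":14,"jaw":0.67},{"xyz":[-0.14,-0.2,0],"roll":18,"jaw":0.67},{"xyz":[-0.16,-0.23,0],"roll":20.6,"jaw":0.67},{"xyz":[-0.175,-0.252,0],"roll":20.6,"jaw":0.67},{"xyz":[-0.175,-0.252,0],"roll":20.6,"jaw":0.67}]'
python3 - <<'E'
from h import *
im,P=cloud("top"); cv2.imwrite("pics/t1.png",cv2.resize(im[130:290,150:380],(800,556)))
E
```

```text
time_s: 1.1
ee_pos: [396.8, -254.5, 319.6]
ee_rot: [180.0, 0.0, -65.1]
force: [-0.0, 0.3, 0.2]
gripper_width: 90.9
time_s: 2.1
ee_pos: [551.8, 9.9, 319.0]
ee_rot: [179.9, 0.0, -85.6]
force: [-0.1, -0.1, 0.4]
gripper_width: 30.1
```

View pics/t1.png

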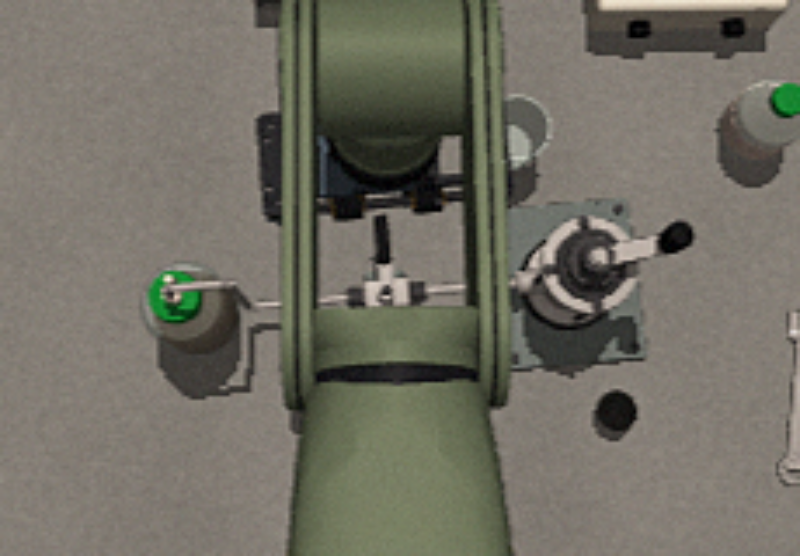

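The lever (381,240) lies between the opened fingers (348 and 428, row 205), so I can lower the tool.

```bash
python3 -m pendant '[{"xyz":[0,0,0.05],"roll":0,"jaw":0.67},{"xyz":[0,0,0.1],"roll":0,"jaw":0.67},{"xyz":[0,0,0.15],"roll":0,"jaw":0.67},{"xyz":[0,0,0.19],"roll":0,"jaw":0.67},{"xyz":[0,0,0.22],"roll":0,"jaw":0.67},{"xyz":[0,0,0.24],"roll":0,"jaw":0.67},{"xyz":[0,0,0.251],"roll":0,"jaw":0.79},{"xyz":[0,0,0.251],"roll":0,"jaw":0.79}]'
python3 - <<'E'
from h import *
from plan import sh
S=np.array([497.3,4.6]); c=np.array([551.2,8.8,69]); y0=-85.7
for d in list(np.arange(0,91,11.25))+[94]:
    a=np.radians(4.3+d); t=[*(S+54*np.array([np.cos(a),np.sin(a)])),69]
    print(round(d,1),sh(c,y0,t),-d)
E
```

```text
time_s: 3.15
ee_pos: [550.9, 7.9, 68.7]
ee_rot: [179.9, -0.0, -85.8]
force: [0.5, 0.0, 0.5]
gripper_width: 19.3
0.0 [0.0001 0.0001 0.    ] -0.0
11.2 [-0.0104  0.0011  0.    ] -11.25
22.5 [-0.0205  0.0042  0.    ] -22.5
33.8 [-0.0299  0.0092  0.    ] -33.75
45.0 [-0.038   0.0159  0.    ] -45.0
56.2 [-0.0448  0.0241  0.    ] -56.25
67.5 [-0.0497  0.0334  0.    ] -67.5
78.8 [-0.0528  0.0435  0.    ] -78.75
90.0 [-0.0539  0.0541  0.    ] -90.0
94 [-0.0537  0.0578  0.    ] -94
```

```bash
python3 -m pendant '[{"xyz":[-0.0053,0.0003,0],"roll":-5.6,"jaw":0.79},{"xyz":[-0.0105,0.001,0],"roll":-11.2,"jaw":0.79},{"xyz":[-0.0157,0.0023,0],"roll":-16.9,"jaw":0.79},{"xyz":[-0.0205,0.004,0],"roll":-22.5,"jaw":0.79},{"xyz":[-0.0255,0.0064,0],"roll":-28,"jaw":0.79},{"xyz":[-0.03,0.009,0],"roll":-34,"jaw":0.79},{"xyz":[-0.034,0.012,0],"roll":-39.4,"jaw":0.79},{"xyz":[-0.038,0.016,0],"roll":-45,"jaw":0.79}]'
python3 -m pendant '[{"xyz":[-0.0053,0.0003,0],"roll":-5.6,"jaw":0.79},{"xyz":[-0.0105,0.001,0],"roll":-11.2,"jaw":0.79},{"xyz":[-0.0157,0.0023,0],"roll":-16.9,"jaw":0.79},{"xyz":[-0.0205,0.004,0],"roll":-22.5,"jaw":0.79},{"xyz":[-0.0255,0.0064,0],"roll":-28,"jaw":0.79},{"xyz":[-0.03,0.009,0],"roll":-34,"jaw":0.79},{"xyz":[-0.034,0.012,0],"roll":-39.4,"jaw":0.79},{"xyz":[-0.038,0.016,0],"roll":-45,"jaw":0.79}]'
```

```text
time_s: 4.15
ee_pos: [533.6, 44.5, 70.2]
ee_rot: [-179.9, -0.2, -40.6]
force: [0.0, -2.2, -1.3]
gripper_width: 19.2
time_s: 5.15
ee_pos: [495.5, 58.1, 70.4]
ee_rot: [-180.0, -0.3, 4.4]
force: [2.5, 1.4, -1.9]
gripper_width: 19.1
```

```bash
python3 -m pendant '[{"xyz":[-0.001,0,0],"roll":-1,"jaw":0.79},{"xyz":[-0.002,0,0],"roll":-2,"jaw":0.79},{"xyz":[-0.003,0,0],"roll":-3,"jaw":0.79},{"xyz":[-0.004,0,0],"roll":-3,"jaw":0.79},{"xyz":[-0.004,0,0],"roll":-3,"jaw":0.79},{"xyz":[-0.004,0,0],"roll":-3,"jaw":0.79},{"xyz":[-0.004,0,0],"roll":-3,"jaw":0.79},{"xyz":[-0.004,0,0],"roll":-3,"jaw":0.79}]'
```

```text
time_s: 6.15
ee_pos: [490.9, 57.7, 69.4]
ee_rot: [180.0, -0.2, 7.2]
force: [5.0, 0.5, 3.1]
gripper_width: 19.4
```

```bash
python3 -m pendant '[{"xyz":[-0.0005,0,0],"roll":0,"jaw":0.79},{"xyz":[-0.001,0,0],"roll":0,"jaw":0.79},{"xyz":[-0.0015,0,0],"roll":0,"jaw":0.79},{"xyz":[-0.002,0,0],"roll":0,"jaw":0.79},{"xyz":[-0.002,0,0],"roll":0,"jaw":0.79},{"xyz":[-0.002,0,0],"roll":0,"jaw":0.79},{"xyz":[-0.002,0,0],"roll":0,"jaw":0.79},{"xyz":[-0.002,0,0],"roll":0,"jaw":0.79}]'
```

```text
time_s: 7.15
ee_pos: [490.7, 57.7, 69.6]
ee_rot: [180.0, -0.4, 7.2]
force: [8.3, 1.4, -0.6]
gripper_width: 19.4
```

```bash
python3 -m pendant '[{"xyz":[0.004,0,0],"roll":0,"jaw":0.6},{"xyz":[0.004,0,0],"roll":0,"jaw":0.6},{"xyz":[0.004,0,-0.03],"roll":0,"jaw":0.6},{"xyz":[0.004,0,-0.08],"roll":0,"jaw":0.6},{"xyz":[0.004,0,-0.13],"roll":0,"jaw":0.6},{"xyz":[0.004,0,-0.18],"roll":0,"jaw":0.6},{"xyz":[0.004,0,-0.22],"roll":0,"jaw":0.6},{"xyz":[0.004,0,-0.231],"roll":0,"jaw":0.6}]'
python3 plan.py 491.3 58.4 300 7.3 524 -248 300 11.3
```

```text
time_s: 8.15
ee_pos: [491.3, 57.9, 301.7]
ee_rot: [180.0, -0.1, 7.3]
force: [-0.3, -0.4, -0.3]
gripper_width: 36.3
[-0.0065  0.3081  0.    ] roll -4.0
```

```bash
python3 -m pendant '[{"xyz":[0,0.04,0],"roll":-1,"jaw":0.45},{"xyz":[0,0.09,0],"roll":-2,"jaw":0.45},{"xyz":[-0.002,0.14,0],"roll":-3,"jaw":0.45},{"xyz":[-0.003,0.19,0],"roll":-4,"jaw":0.45},{"xyz":[-0.004,0.24,0],"roll":-4,"jaw":0.45},{"xyz":[-0.006,0.28,0],"roll":-4,"jaw":0.45},{"xyz":[-0.0065,0.308,0],"roll":-4,"jaw":0.45},{"xyz":[-0.0065,0.308,0],"roll":-4,"jaw":0.45}]' 25
python3 - <<'E'
from h import *
im,P=cloud("top"); im2,P2=cloud("side")
x,y,z=[P[...,i] for i in range(3)]
m=(z>80)&(z<93)&(x>470)&(x<600)&(abs(y-45)<50)&(y>25)
q=P[m][:,:2].astype(np.float32); print("lever",len(q)); 
if len(q)>5:
    vx,vy,x0,y0=cv2.fitLine(q,cv2.DIST_HUBER,0,.01,.01).ravel(); print(np.degrees(np.arctan2(abs(vy),vx*np.sign(vy))),x0,y0,q.min(0),q.max(0))
a=cv2.resize(im[130:290,200:380],(450,400)); b=cv2.resize(im2[80:240,190:370],(450,400))
cv2.imwrite("pics/t2.png",cv2.resize(np.hstack([a,b]),(800,356)))
E
```

```text
time_s: 9.15
ee_pos: [522.7, -249.5, 297.2]
ee_rot: [-179.8, 0.3, 11.1]
force: [-0.2, 0.9, 0.2]
gripper_width: 50.1
lever 61
93.31073 493.4375 52.49206 [485.32968  25.13391] [501.93478   76.438545]
```

View pics/t2.png

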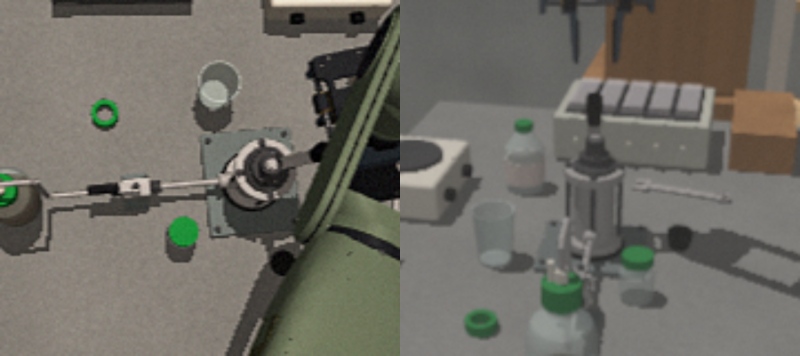

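Valve open: in the left half the lever (110,188) lies along the tube. In the side view the fingers (575, 617) are centred over the grip (594). Next, lower and grip.

```bash
python3 -m pendant '[{"xyz":[0,0,0.03],"roll":0,"jaw":0.45},{"xyz":[0,0,0.055],"roll":0,"jaw":0.45},{"xyz":[0,0,0.075],"roll":0,"jaw":0.45},{"xyz":[0,0,0.088],"roll":0,"jaw":0.45},{"xyz":[0,0,0.093],"roll":0,"jaw":0.45},{"xyz":[0,0,0.093],"roll":0,"jaw":0.45},{"xyz":[0,0,0.093],"roll":0,"jaw":0.45},{"xyz":[0,0,0.093],"roll":0,"jaw":0.45}]'
python3 -m pendant '[{"xyz":[0,0,0.0],"roll":0,"jaw":0.6},{"xyz":[0,0,0],"roll":0,"jaw":0.65},{"xyz":[0,0,0],"roll":0,"jaw":0.69},{"xyz":[0,0,0],"roll":0,"jaw":0.72},{"xyz":[0,0,0],"roll":0,"jaw":0.75},{"xyz":[0,0,0],"roll":0,"jaw":0.8},{"xyz":[0,0,0],"roll":0,"jaw":0.9},{"xyz":[0,0,0],"roll":0,"jaw":0.9}]' 25
```

```text
time_s: 10.25
ee_pos: [524.2, -248.6, 207.6]
ee_rot: [180.0, -0.1, 11.3]
force: [-0.2, -0.3, -0.1]
gripper_width: 50.5
time_s: 11.25
ee_pos: [523.9, -248.4, 206.9]
ee_rot: [180.0, 0.0, 11.3]
force: [0.3, -1.0, -0.2]
gripper_width: 23.7
```

```bash
cat > arc.py <<'E'
import sys, numpy as np
# rows in tool axes (mm): clockwise from th0 by 8 steps of d; th=0 at start grip, radius r; optional correction cx cy spread over the call
def rows(t0,d,r=65):
    f=lambda t:np.array([-r*np.sin(np.radians(t)),r*np.cos(np.radians(t))])
    return " ".join("[%.4f,%.4f,0]"%tuple((f(t0+d*k)-f(t0))/1000) for k in range(1,9))
if __name__=="__main__":
    t0,d,n=map(float,sys.argv[1:4])
    for i in range(int(n)): print(int(t0+8*d*i),rows(t0+8*d*i,d))
E
python3 arc.py 0 2.5 4
```

```text
0 [-0.0028,-0.0001,0] [-0.0057,-0.0002,0] [-0.0085,-0.0006,0] [-0.0113,-0.0010,0] [-0.0141,-0.0015,0] [-0.0168,-0.0022,0] [-0.0195,-0.0030,0] [-0.0222,-0.0039,0]
20 [-0.0026,-0.0010,0] [-0.0052,-0.0022,0] [-0.0078,-0.0034,0] [-0.0103,-0.0048,0] [-0.0127,-0.0063,0] [-0.0151,-0.0078,0] [-0.0173,-0.0095,0] [-0.0195,-0.0113,0]
40 [-0.0021,-0.0019,0] [-0.0042,-0.0038,0] [-0.0061,-0.0059,0] [-0.0080,-0.0080,0] [-0.0098,-0.0102,0] [-0.0115,-0.0125,0] [-0.0130,-0.0149,0] [-0.0145,-0.0173,0]
60 [-0.0014,-0.0025,0] [-0.0026,-0.0050,0] [-0.0038,-0.0076,0] [-0.0048,-0.0103,0] [-0.0057,-0.0130,0] [-0.0065,-0.0157,0] [-0.0072,-0.0184,0] [-0.0077,-0.0212,0]
```

```bash
python3 -m pendant '[{"xyz":[-0.0028,-0.0001,0],"roll":0,"jaw":0.9},{"xyz":[-0.0057,-0.0002,0],"roll":0,"jaw":0.9},{"xyz":[-0.0085,-0.0006,0],"roll":0,"jaw":0.9},{"xyz":[-0.0113,-0.001,0],"roll":0,"jaw":0.9},{"xyz":[-0.0141,-0.0015,0],"roll":0,"jaw":0.9},{"xyz":[-0.0168,-0.0022,0],"roll":0,"jaw":0.9},{"xyz":[-0.0195,-0.003,0],"roll":0,"jaw":0.9},{"xyz":[-0.0222,-0.0039,0],"roll":0,"jaw":0.9}]'
python3 -m pendant '[{"xyz":[-0.0026,-0.001,0],"roll":0,"jaw":0.9},{"xyz":[-0.0052,-0.0022,0],"roll":0,"jaw":0.9},{"xyz":[-0.0078,-0.0034,0],"roll":0,"jaw":0.9},{"xyz":[-0.0103,-0.0048,0],"roll":0,"jaw":0.9},{"xyz":[-0.0127,-0.0063,0],"roll":0,"jaw":0.9},{"xyz":[-0.0151,-0.0078,0],"roll":0,"jaw":0.9},{"xyz":[-0.0173,-0.0095,0],"roll":0,"jaw":0.9},{"xyz":[-0.0195,-0.0113,0],"roll":0,"jaw":0.9}]'
```

```text
time_s: 12.25
ee_pos: [501.2, -249.0, 207.0]
ee_rot: [180.0, -0.0, 11.3]
force: [0.2, -0.0, 1.0]
gripper_width: 23.8
time_s: 13.25
ee_pos: [479.8, -241.7, 207.0]
ee_rot: [180.0, 0.0, 11.3]
force: [-0.2, -1.1, 1.0]
gripper_width: 23.5
```

```bash
python3 -m pendant '[{"xyz":[-0.0021,-0.0019,0],"roll":0,"jaw":0.9},{"xyz":[-0.0042,-0.0038,0],"roll":0,"jaw":0.9},{"xyz":[-0.0061,-0.0059,0],"roll":0,"jaw":0.9},{"xyz":[-0.008,-0.008,0],"roll":0,"jaw":0.9},{"xyz":[-0.0098,-0.0102,0],"roll":0,"jaw":0.9},{"xyz":[-0.0115,-0.0125,0],"roll":0,"jaw":0.9},{"xyz":[-0.013,-0.0149,0],"roll":0,"jaw":0.9},{"xyz":[-0.0145,-0.0173,0],"roll":0,"jaw":0.9}]'
python3 -m pendant '[{"xyz":[-0.0014,-0.0025,0],"roll":0,"jaw":0.9},{"xyz":[-0.0026,-0.005,0],"roll":0,"jaw":0.9},{"xyz":[-0.0038,-0.0076,0],"roll":0,"jaw":0.9},{"xyz":[-0.0048,-0.0103,0],"roll":0,"jaw":0.9},{"xyz":[-0.0057,-0.013,0],"roll":0,"jaw":0.9},{"xyz":[-0.0065,-0.0157,0],"roll":0,"jaw":0.9},{"xyz":[-0.0072,-0.0184,0],"roll":0,"jaw":0.9},{"xyz":[-0.0077,-0.0212,0],"roll":0,"jaw":0.9}]'
python3 arc.py 80 2.5 5
```

```text
time_s: 14.25
ee_pos: [462.2, -227.5, 207.0]
ee_rot: [180.0, 0.0, 11.3]
force: [-1.1, -2.1, 2.4]
gripper_width: 24.0
time_s: 15.25
ee_pos: [450.5, -208.0, 206.9]
ee_rot: [-180.0, 0.0, 11.3]
force: [-3.1, -1.9, 3.4]
gripper_width: 23.7
80 [-0.0004,-0.0028,0] [-0.0007,-0.0056,0] [-0.0009,-0.0085,0] [-0.0010,-0.0113,0] [-0.0009,-0.0141,0] [-0.0007,-0.0170,0] [-0.0004,-0.0198,0] [0.0000,-0.0226,0]
100 [0.0006,-0.0028,0] [0.0012,-0.0055,0] [0.0020,-0.0083,0] [0.0029,-0.0109,0] [0.0040,-0.0136,0] [0.0051,-0.0162,0] [0.0064,-0.0187,0] [0.0077,-0.0212,0]
120 [0.0015,-0.0024,0] [0.0030,-0.0048,0] [0.0047,-0.0071,0] [0.0065,-0.0093,0] [0.0084,-0.0114,0] [0.0103,-0.0135,0] [0.0124,-0.0154,0] [0.0145,-0.0173,0]
140 [0.0022,-0.0018,0] [0.0045,-0.0035,0] [0.0069,-0.0050,0] [0.0093,-0.0065,0] [0.0118,-0.0079,0] [0.0143,-0.0091,0] [0.0169,-0.0103,0] [0.0195,-0.0113,0]
160 [0.0027,-0.0009,0] [0.0054,-0.0017,0] [0.0082,-0.0024,0] [0.0109,-0.0029,0] [0.0137,-0.0034,0] [0.0166,-0.0037,0] [0.0194,-0.0039,0] [0.0222,-0.0039,0]
```

```bash
cat > fit.py <<'E'
import numpy as np
from scipy.optimize import least_squares
D=np.loadtxt("pts.txt"); q=D[:,:2]+D[:,2:4]/5
for fixed in (1,0):
    s=least_squares(lambda p:np.hypot(*(q-p[:2]).T)-(65 if fixed else p[2]),[511,-185,65]); c=s.x[:2]; print(s.x.round(2),"rms",np.sqrt(np.mean(s.fun**2)).round(2))
    if fixed:
        for r in D:
            u=(r[:2]-c); a=np.arctan2(u[1],u[0]); n=u/np.hypot(*u); t=np.array([n[1],-n[0]])
            print("theta cw %.1f"%((-78.8-np.degrees(a))%360),"r %.1f Fr %.1f Ft %.1f"%(np.hypot(*u),n@r[2:4],t@r[2:4]))
E
cat > pts.txt <<'E'
523.9 -248.4 .3 -1
501.2 -249 .2 0
479.8 -241.7 -.2 -1.1
462.2 -227.5 -1.1 -2.1
450.5 -208 -3.1 -1.9
E
python3 fit.py
```

```text
[ 510.59 -184.8    65.  ] rms 0.12
theta cw 359.4 r 65.0 Fr 1.0 Ft -0.1
theta cw 19.5 r 64.9 Fr -0.0 Ft -0.2
theta cw 39.6 r 64.7 Fr 1.1 Ft -0.3
theta cw 59.8 r 64.5 Fr 2.2 Ft -0.8
theta cw 80.1 r 64.4 Fr 3.6 Ft -0.7
[ 511.15 -183.77   66.05] rms 0.04
```

```bash
python3 -m pendant '[{"xyz":[-0.0006,-0.0027,0],"roll":0,"jaw":0.9},{"xyz":[-0.001,-0.0055,0],"roll":0,"jaw":0.9},{"xyz":[-0.0014,-0.0083,0],"roll":0,"jaw":0.9},{"xyz":[-0.0016,-0.0111,0],"roll":0,"jaw":0.9},{"xyz":[-0.0016,-0.0139,0],"roll":0,"jaw":0.9},{"xyz":[-0.0015,-0.0167,0],"roll":0,"jaw":0.9},{"xyz":[-0.0012,-0.0195,0],"roll":0,"jaw":0.9},{"xyz":[-0.0008,-0.0223,0],"roll":0,"jaw":0.9}]'
python3 -m pendant '[{"xyz":[0.0006,-0.0028,0],"roll":0,"jaw":0.9},{"xyz":[0.0012,-0.0055,0],"roll":0,"jaw":0.9},{"xyz":[0.002,-0.0083,0],"roll":0,"jaw":0.9},{"xyz":[0.0029,-0.0109,0],"roll":0,"jaw":0.9},{"xyz":[0.004,-0.0136,0],"roll":0,"jaw":0.9},{"xyz":[0.0051,-0.0162,0],"roll":0,"jaw":0.9},{"xyz":[0.0064,-0.0187,0],"roll":0,"jaw":0.9},{"xyz":[0.0077,-0.0212,0],"roll":0,"jaw":0.9}]'
python3 -m pendant '[{"xyz":[0.0015,-0.0024,0],"roll":0,"jaw":0.9},{"xyz":[0.003,-0.0048,0],"roll":0,"jaw":0.9},{"xyz":[0.0047,-0.0071,0],"roll":0,"jaw":0.9},{"xyz":[0.0065,-0.0093,0],"roll":0,"jaw":0.9},{"xyz":[0.0084,-0.0114,0],"roll":0,"jaw":0.9},{"xyz":[0.0103,-0.0135,0],"roll":0,"jaw":0.9},{"xyz":[0.0124,-0.0154,0],"roll":0,"jaw":0.9},{"xyz":[0.0145,-0.0173,0],"roll":0,"jaw":0.9}]'
```

```text
time_s: 16.25
ee_pos: [446.2, -188.9, 207.1]
ee_rot: [179.7, -0.0, 11.3]
force: [-1.6, -8.3, 1.1]
gripper_width: 23.3
time_s: 17.25
ee_pos: [448.3, -166.1, 206.8]
ee_rot: [179.8, 0.1, 11.3]
force: [-4.3, -7.7, 2.6]
gripper_width: 23.9
time_s: 18.25
ee_pos: [458.1, -145.7, 206.6]
ee_rot: [179.9, 0.3, 11.3]
force: [-5.6, -7.2, 3.2]
gripper_width: 23.1
```

```bash
python3 arc.py 140 7.5 6
```

```text
140 [0.0069,-0.0050,0] [0.0143,-0.0091,0] [0.0222,-0.0122,0] [0.0305,-0.0142,0] [0.0389,-0.0151,0] [0.0474,-0.0150,0] [0.0558,-0.0137,0] [0.0640,-0.0113,0]
200 [0.0078,0.0034,0] [0.0151,0.0078,0] [0.0217,0.0132,0] [0.0276,0.0193,0] [0.0326,0.0262,0] [0.0367,0.0336,0] [0.0398,0.0415,0] [0.0418,0.0498,0]
260 [0.0009,0.0085,0] [0.0007,0.0170,0] [-0.0006,0.0254,0] [-0.0029,0.0335,0] [-0.0064,0.0413,0] [-0.0108,0.0486,0] [-0.0161,0.0552,0] [-0.0222,0.0611,0]
320 [-0.0069,0.0050,0] [-0.0143,0.0091,0] [-0.0222,0.0122,0] [-0.0305,0.0142,0] [-0.0389,0.0151,0] [-0.0474,0.0150,0] [-0.0558,0.0137,0] [-0.0640,0.0113,0]
380 [-0.0078,-0.0034,0] [-0.0151,-0.0078,0] [-0.0217,-0.0132,0] [-0.0276,-0.0193,0] [-0.0326,-0.0262,0] [-0.0367,-0.0336,0] [-0.0398,-0.0415,0] [-0.0418,-0.0498,0]
440 [-0.0009,-0.0085,0] [-0.0007,-0.0170,0] [0.0006,-0.0254,0] [0.0029,-0.0335,0] [0.0064,-0.0413,0] [0.0108,-0.0486,0] [0.0161,-0.0552,0] [0.0222,-0.0611,0]
```

```bash
python3 -m pendant '[{"xyz":[0.0069,-0.005,0],"roll":0,"jaw":0.9},{"xyz":[0.0143,-0.0091,0],"roll":0,"jaw":0.9},{"xyz":[0.0222,-0.0122,0],"roll":0,"jaw":0.9},{"xyz":[0.0305,-0.0142,0],"roll":0,"jaw":0.9},{"xyz":[0.0389,-0.0151,0],"roll":0,"jaw":0.9},{"xyz":[0.0474,-0.015,0],"roll":0,"jaw":0.9},{"xyz":[0.0558,-0.0137,0],"roll":0,"jaw":0.9},{"xyz":[0.064,-0.0113,0],"roll":0,"jaw":0.9}]'
```

```text
time_s: 19.25
ee_pos: [517.0, -119.3, 206.3]
ee_rot: [-179.7, 0.5, 11.3]
force: [-8.9, 1.9, 6.4]
gripper_width: 23.9
```

```bash
python3 -m pendant '[{"xyz":[0.0078,0.0034,0],"roll":0,"jaw":0.9},{"xyz":[0.0151,0.0078,0],"roll":0,"jaw":0.9},{"xyz":[0.0217,0.0132,0],"roll":0,"jaw":0.9},{"xyz":[0.0276,0.0193,0],"roll":0,"jaw":0.9},{"xyz":[0.0326,0.0262,0],"roll":0,"jaw":0.9},{"xyz":[0.0367,0.0336,0],"roll":0,"jaw":0.9},{"xyz":[0.0398,0.0415,0],"roll":0,"jaw":0.9},{"xyz":[0.0418,0.0498,0],"roll":0,"jaw":0.9}]'
python3 -m pendant '[{"xyz":[0.0009,0.0085,0],"roll":0,"jaw":0.9},{"xyz":[0.0007,0.017,0],"roll":0,"jaw":0.9},{"xyz":[-0.0006,0.0254,0],"roll":0,"jaw":0.9},{"xyz":[-0.0029,0.0335,0],"roll":0,"jaw":0.9},{"xyz":[-0.0064,0.0413,0],"roll":0,"jaw":0.9},{"xyz":[-0.0108,0.0486,0],"roll":0,"jaw":0.9},{"xyz":[-0.0161,0.0552,0],"roll":0,"jaw":0.9},{"xyz":[-0.0222,0.0611,0],"roll":0,"jaw":0.9}]'
cat >> pts.txt <<'E'
446.2 -188.9 -1.6 -8.3
448.3 -166.1 -4.3 -7.7
458.1 -145.7 -5.6 -7.2
517 -119.3 -8.9 1.9
E
python3 fit.py
```

```text
time_s: 20.25
ee_pos: [570.1, -157.4, 206.7]
ee_rot: [-179.5, 0.1, 11.2]
force: [-3.5, 8.8, 4.3]
gripper_width: 23.4
time_s: 21.25
ee_pos: [564.2, -222.2, 206.9]
ee_rot: [-179.7, -0.4, 11.2]
force: [5.3, 7.1, 0.9]
gripper_width: 23.5
[ 510.37 -184.46   65.  ] rms 0.33
theta cw 359.3 r 65.4 Fr 1.0 Ft -0.1
theta cw 19.3 r 65.2 Fr -0.0 Ft -0.2
theta cw 39.3 r 64.9 Fr 1.1 Ft -0.3
theta cw 59.4 r 64.6 Fr 2.2 Ft -0.8
theta cw 79.7 r 64.3 Fr 3.6 Ft -0.6
theta cw 97.2 r 64.3 Fr 2.2 Ft -8.2
theta cw 117.7 r 64.7 Fr 1.9 Ft -8.6
theta cw 137.8 r 65.1 Fr 0.2 Ft -9.1
theta cw 197.0 r 65.5 Fr 1.0 Ft -9.0
[ 510.93 -184.3    65.53] rms 0.09
```

```bash
python3 -m pendant '[{"xyz":[-0.0069,0.005,0],"roll":0,"jaw":0.9},{"xyz":[-0.0143,0.0091,0],"roll":0,"jaw":0.9},{"xyz":[-0.0222,0.0122,0],"roll":0,"jaw":0.9},{"xyz":[-0.0305,0.0142,0],"roll":0,"jaw":0.9},{"xyz":[-0.0389,0.0151,0],"roll":0,"jaw":0.9},{"xyz":[-0.0474,0.015,0],"roll":0,"jaw":0.9},{"xyz":[-0.0558,0.0137,0],"roll":0,"jaw":0.9},{"xyz":[-0.064,0.0113,0],"roll":0,"jaw":0.9}]'
python3 -m pendant '[{"xyz":[-0.0078,-0.0034,0],"roll":0,"jaw":0.9},{"xyz":[-0.0151,-0.0078,0],"roll":0,"jaw":0.9},{"xyz":[-0.0217,-0.0132,0],"roll":0,"jaw":0.9},{"xyz":[-0.0276,-0.0193,0],"roll":0,"jaw":0.9},{"xyz":[-0.0326,-0.0262,0],"roll":0,"jaw":0.9},{"xyz":[-0.0367,-0.0336,0],"roll":0,"jaw":0.9},{"xyz":[-0.0398,-0.0415,0],"roll":0,"jaw":0.9},{"xyz":[-0.0418,-0.0498,0],"roll":0,"jaw":0.9}]'
python3 -m pendant '[{"xyz":[-0.0009,-0.0085,0],"roll":0,"jaw":0.9},{"xyz":[-0.0007,-0.017,0],"roll":0,"jaw":0.9},{"xyz":[0.0006,-0.0254,0],"roll":0,"jaw":0.9},{"xyz":[0.0029,-0.0335,0],"roll":0,"jaw":0.9},{"xyz":[0.0064,-0.0413,0],"roll":0,"jaw":0.9},{"xyz":[0.0108,-0.0486,0],"roll":0,"jaw":0.9},{"xyz":[0.0161,-0.0552,0],"roll":0,"jaw":0.9},{"xyz":[0.0222,-0.0611,0],"roll":0,"jaw":0.9}]'
cat >> pts.txt <<'E'
570.1 -157.4 -3.5 8.8
564.2 -222.2 5.3 7.1
E
python3 fit.py | tail -3
```

```text
time_s: 22.25
ee_pos: [505.4, -249.1, 207.4]
ee_rot: [179.9, -0.6, 11.2]
force: [8.3, -1.0, -1.9]
gripper_width: 23.9
time_s: 23.25
ee_pos: [452.1, -211.2, 207.4]
ee_rot: [179.6, -0.2, 11.3]
force: [1.5, -9.0, -1.4]
gripper_width: 23.6
time_s: 24.25
ee_pos: [458.1, -145.6, 206.6]
ee_rot: [179.9, 0.3, 11.3]
force: [-4.7, -7.3, 2.9]
gripper_width: 23.6
theta cw 256.7 r 65.4 Fr 0.5 Ft -9.5
theta cw 316.3 r 65.5 Fr 0.3 Ft -8.9
[ 510.81 -184.35   65.44] rms 0.12
```

```bash
python3 -m pendant '[{"xyz":[0.0069,-0.005,0],"roll":0,"jaw":0.9},{"xyz":[0.0143,-0.0091,0],"roll":0,"jaw":0.9},{"xyz":[0.0222,-0.0122,0],"roll":0,"jaw":0.9},{"xyz":[0.0305,-0.0142,0],"roll":0,"jaw":0.9},{"xyz":[0.0389,-0.0151,0],"roll":0,"jaw":0.9},{"xyz":[0.0474,-0.015,0],"roll":0,"jaw":0.9},{"xyz":[0.0558,-0.0137,0],"roll":0,"jaw":0.9},{"xyz":[0.064,-0.0113,0],"roll":0,"jaw":0.9}]'
python3 -m pendant '[{"xyz":[0.0078,0.0034,0],"roll":0,"jaw":0.9},{"xyz":[0.0151,0.0078,0],"roll":0,"jaw":0.9},{"xyz":[0.0217,0.0132,0],"roll":0,"jaw":0.9},{"xyz":[0.0276,0.0193,0],"roll":0,"jaw":0.9},{"xyz":[0.0326,0.0262,0],"roll":0,"jaw":0.9},{"xyz":[0.0367,0.0336,0],"roll":0,"jaw":0.9},{"xyz":[0.0398,0.0415,0],"roll":0,"jaw":0.9},{"xyz":[0.0418,0.0498,0],"roll":0,"jaw":0.9}]'
python3 -m pendant '[{"xyz":[0.0009,0.0085,0],"roll":0,"jaw":0.9},{"xyz":[0.0007,0.017,0],"roll":0,"jaw":0.9},{"xyz":[-0.0006,0.0254,0],"roll":0,"jaw":0.9},{"xyz":[-0.0029,0.0335,0],"roll":0,"jaw":0.9},{"xyz":[-0.0064,0.0413,0],"roll":0,"jaw":0.9},{"xyz":[-0.0108,0.0486,0],"roll":0,"jaw":0.9},{"xyz":[-0.0161,0.0552,0],"roll":0,"jaw":0.9},{"xyz":[-0.0222,0.0611,0],"roll":0,"jaw":0.9}]'
python3 -m pendant '[{"xyz":[-0.0069,0.005,0],"roll":0,"jaw":0.9},{"xyz":[-0.0143,0.0091,0],"roll":0,"jaw":0.9},{"xyz":[-0.0222,0.0122,0],"roll":0,"jaw":0.9},{"xyz":[-0.0305,0.0142,0],"roll":0,"jaw":0.9},{"xyz":[-0.0389,0.0151,0],"roll":0,"jaw":0.9},{"xyz":[-0.0474,0.015,0],"roll":0,"jaw":0.9},{"xyz":[-0.0558,0.0137,0],"roll":0,"jaw":0.9},{"xyz":[-0.064,0.0113,0],"roll":0,"jaw":0.9}]'
python3 -m pendant '[{"xyz":[-0.0078,-0.0034,0],"roll":0,"jaw":0.9},{"xyz":[-0.0151,-0.0078,0],"roll":0,"jaw":0.9},{"xyz":[-0.0217,-0.0132,0],"roll":0,"jaw":0.9},{"xyz":[-0.0276,-0.0193,0],"roll":0,"jaw":0.9},{"xyz":[-0.0326,-0.0262,0],"roll":0,"jaw":0.9},{"xyz":[-0.0367,-0.0336,0],"roll":0,"jaw":0.9},{"xyz":[-0.0398,-0.0415,0],"roll":0,"jaw":0.9},{"xyz":[-0.0418,-0.0498,0],"roll":0,"jaw":0.9}]'
python3 -m pendant '[{"xyz":[-0.0009,-0.0085,0],"roll":0,"jaw":0.9},{"xyz":[-0.0007,-0.017,0],"roll":0,"jaw":0.9},{"xyz":[0.0006,-0.0254,0],"roll":0,"jaw":0.9},{"xyz":[0.0029,-0.0335,0],"roll":0,"jaw":0.9},{"xyz":[0.0064,-0.0413,0],"roll":0,"jaw":0.9},{"xyz":[0.0108,-0.0486,0],"roll":0,"jaw":0.9},{"xyz":[0.0161,-0.0552,0],"roll":0,"jaw":0.9},{"xyz":[0.0222,-0.0611,0],"roll":0,"jaw":0.9}]'
```

```text
time_s: 25.25
ee_pos: [517.0, -119.3, 206.3]
ee_rot: [-179.7, 0.5, 11.3]
force: [-8.8, 1.6, 5.7]
gripper_width: 23.9
time_s: 26.25
ee_pos: [570.1, -157.4, 206.7]
ee_rot: [-179.5, 0.1, 11.2]
force: [-3.9, 8.4, 4.2]
gripper_width: 23.8
time_s: 27.25
ee_pos: [564.2, -222.1, 206.9]
ee_rot: [-179.7, -0.4, 11.2]
force: [5.6, 7.2, -0.3]
gripper_width: 23.6
time_s: 28.25
ee_pos: [505.4, -249.1, 207.4]
ee_rot: [179.9, -0.6, 11.2]
force: [8.8, -0.4, -2.6]
gripper_width: 23.2
time_s: 29.25
ee_pos: [452.2, -211.3, 207.4]
ee_rot: [179.6, -0.2, 11.3]
force: [1.6, -8.9, -1.4]
gripper_width: 23.8
time_s: 30.25
ee_pos: [458.1, -145.7, 206.6]
ee_rot: [179.9, 0.3, 11.3]
force: [-5.7, -6.4, 2.8]
gripper_width: 23.7
```

```bash
python3 -m pendant '[{"xyz":[0.0069,-0.005,0],"roll":0,"jaw":0.9},{"xyz":[0.0143,-0.0091,0],"roll":0,"jaw":0.9},{"xyz":[0.0222,-0.0122,0],"roll":0,"jaw":0.9},{"xyz":[0.0305,-0.0142,0],"roll":0,"jaw":0.9},{"xyz":[0.0389,-0.0151,0],"roll":0,"jaw":0.9},{"xyz":[0.0474,-0.015,0],"roll":0,"jaw":0.9},{"xyz":[0.0558,-0.0137,0],"roll":0,"jaw":0.9},{"xyz":[0.064,-0.0113,0],"roll":0,"jaw":0.9}]'
python3 -m pendant '[{"xyz":[0.0078,0.0034,0],"roll":0,"jaw":0.9},{"xyz":[0.0151,0.0078,0],"roll":0,"jaw":0.9},{"xyz":[0.0217,0.0132,0],"roll":0,"jaw":0.9},{"xyz":[0.0276,0.0193,0],"roll":0,"jaw":0.9},{"xyz":[0.0326,0.0262,0],"roll":0,"jaw":0.9},{"xyz":[0.0367,0.0336,0],"roll":0,"jaw":0.9},{"xyz":[0.0398,0.0415,0],"roll":0,"jaw":0.9},{"xyz":[0.0418,0.0498,0],"roll":0,"jaw":0.9}]'
python3 -m pendant '[{"xyz":[0.0009,0.0085,0],"roll":0,"jaw":0.9},{"xyz":[0.0007,0.017,0],"roll":0,"jaw":0.9},{"xyz":[-0.0006,0.0254,0],"roll":0,"jaw":0.9},{"xyz":[-0.0029,0.0335,0],"roll":0,"jaw":0.9},{"xyz":[-0.0064,0.0413,0],"roll":0,"jaw":0.9},{"xyz":[-0.0108,0.0486,0],"roll":0,"jaw":0.9},{"xyz":[-0.0161,0.0552,0],"roll":0,"jaw":0.9},{"xyz":[-0.0222,0.0611,0],"roll":0,"jaw":0.9}]'
python3 -m pendant '[{"xyz":[-0.0069,0.005,0],"roll":0,"jaw":0.9},{"xyz":[-0.0143,0.0091,0],"roll":0,"jaw":0.9},{"xyz":[-0.0222,0.0122,0],"roll":0,"jaw":0.9},{"xyz":[-0.0305,0.0142,0],"roll":0,"jaw":0.9},{"xyz":[-0.0389,0.0151,0],"roll":0,"jaw":0.9},{"xyz":[-0.0474,0.015,0],"roll":0,"jaw":0.9},{"xyz":[-0.0558,0.0137,0],"roll":0,"jaw":0.9},{"xyz":[-0.064,0.0113,0],"roll":0,"jaw":0.9}]'
python3 arc.py 1100 7.5 1; python3 arc.py 1160 1 1
```

```text
time_s: 31.25
ee_pos: [517.0, -119.3, 206.3]
ee_rot: [-179.7, 0.5, 11.3]
force: [-9.1, 2.6, 6.2]
gripper_width: 23.9
time_s: 32.25
ee_pos: [570.1, -157.4, 206.7]
ee_rot: [-179.5, 0.1, 11.2]
force: [-3.4, 8.4, 4.4]
gripper_width: 23.9
time_s: 33.25
ee_pos: [564.2, -222.1, 206.9]
ee_rot: [-179.7, -0.4, 11.2]
force: [6.1, 6.6, 0.2]
gripper_width: 23.7
time_s: 34.25
ee_pos: [505.4, -249.1, 207.4]
ee_rot: [179.9, -0.6, 11.2]
force: [8.0, -1.2, -1.7]
gripper_width: 23.8
1100 [-0.0078,-0.0034,0] [-0.0151,-0.0078,0] [-0.0217,-0.0132,0] [-0.0276,-0.0193,0] [-0.0326,-0.0262,0] [-0.0367,-0.0336,0] [-0.0398,-0.0415,0] [-0.0418,-0.0498,0]
1160 [-0.0002,-0.0011,0] [-0.0004,-0.0022,0] [-0.0005,-0.0034,0] [-0.0006,-0.0045,0] [-0.0007,-0.0056,0] [-0.0008,-0.0068,0] [-0.0009,-0.0079,0] [-0.0009,-0.0090,0]
```

```bash
python3 -m pendant '[{"xyz":[-0.0078,-0.0034,0],"roll":0,"jaw":0.9},{"xyz":[-0.0151,-0.0078,0],"roll":0,"jaw":0.9},{"xyz":[-0.0217,-0.0132,0],"roll":0,"jaw":0.9},{"xyz":[-0.0276,-0.0193,0],"roll":0,"jaw":0.9},{"xyz":[-0.0326,-0.0262,0],"roll":0,"jaw":0.9},{"xyz":[-0.0367,-0.0336,0],"roll":0,"jaw":0.9},{"xyz":[-0.0398,-0.0415,0],"roll":0,"jaw":0.9},{"xyz":[-0.0418,-0.0498,0],"roll":0,"jaw":0.9}]'
python3 -m pendant '[{"xyz":[-0.0003,-0.0022,0],"roll":0,"jaw":0.9},{"xyz":[-0.0006,-0.0045,0],"roll":0,"jaw":0.9},{"xyz":[-0.0008,-0.0068,0],"roll":0,"jaw":0.9},{"xyz":[-0.0009,-0.009,0],"roll":0,"jaw":0.9},{"xyz":[-0.0009,-0.009,0],"roll":0,"jaw":0.9},{"xyz":[-0.0009,-0.009,0],"roll":0,"jaw":0.9},{"xyz":[-0.0009,-0.009,0],"roll":0,"jaw":0.9},{"xyz":[-0.0009,-0.009,0],"roll":0,"jaw":0.9}]'
cat >> pts.txt <<'E'
505.4 -249.1 8.3 -1
452.1 -211.2 1.5 -9
E
python3 fit.py | tail -1
python3 - <<'E'
from workcell import env
import numpy as np
s=env.state(); p=s["ee_pos"][:2]; print(p,s["force"])
for c in ([510.8,-184.35],[510.4,-184.5]):
    for q in (p,[450.5,-208.0],[446.2,-188.9]): u=np.array(q)-c; print(c,-78.8-np.degrees(np.arctan2(u[1],u[0])))
E
```

```text
time_s: 35.25
ee_pos: [452.1, -211.3, 207.4]
ee_rot: [179.6, -0.2, 11.3]
force: [2.6, -8.3, -0.8]
gripper_width: 23.5
time_s: 36.25
ee_pos: [448.7, -202.4, 207.2]
ee_rot: [179.7, -0.1, 11.3]
force: [-0.2, -8.8, -0.5]
gripper_width: 23.7
[ 510.84 -184.29   65.41] rms 0.17
[ 448.72087374 -202.43647864] [-0.19324098 -8.8065689  -0.53300307]
[510.8, -184.35] 84.95675169587047
[510.8, -184.35] 79.78460841681668
[510.8, -184.35] 97.17111481660346
[510.4, -184.5] 84.98540759094767
[510.4, -184.5] 79.77890323369745
[510.4, -184.5] 97.27931747074642
```

```bash
python3 -m pendant '[{"xyz":[0,-0.001,0],"roll":0,"jaw":0.9},{"xyz":[0,-0.002,0],"roll":0,"jaw":0.9},{"xyz":[0,-0.003,0],"roll":0,"jaw":0.9},{"xyz":[0,-0.004,0],"roll":0,"jaw":0.9},{"xyz":[0,-0.0048,0],"roll":0,"jaw":0.9},{"xyz":[0,-0.0048,0],"roll":0,"jaw":0.9},{"xyz":[0,-0.0048,0],"roll":0,"jaw":0.9},{"xyz":[0,-0.0048,0],"roll":0,"jaw":0.9}]'
```

```text
time_s: 37.25
ee_pos: [447.5, -197.8, 207.2]
ee_rot: [179.7, -0.1, 11.3]
force: [-0.5, -9.1, -0.2]
gripper_width: 23.8
```

```bash
python3 -m pendant '[{"xyz":[0,0.0015,0],"roll":0,"jaw":0.9},{"xyz":[0,0.0035,0],"roll":0,"jaw":0.9},{"xyz":[0,0.0035,0],"roll":0,"jaw":0.9},{"xyz":[0,0.0035,0],"roll":0,"jaw":0.45},{"xyz":[0,0.0035,0],"roll":0,"jaw":0.45},{"xyz":[0,0.0035,0],"roll":0,"jaw":0.45},{"xyz":[0,0.0035,-0.01],"roll":0,"jaw":0.45},{"xyz":[0,0.0035,-0.03],"roll":0,"jaw":0.45}]'
python3 -m pendant '[{"xyz":[0,0,-0.02],"roll":0,"jaw":0.45},{"xyz":[0,0,-0.05],"roll":0,"jaw":0.45},{"xyz":[0,0,-0.07],"roll":0,"jaw":0.45},{"xyz":[0,0,-0.08],"roll":0,"jaw":0.6},{"xyz":[0,0,-0.08],"roll":0,"jaw":0.6},{"xyz":[0,0,-0.08],"roll":0,"jaw":0.6},{"xyz":[0,0,-0.08],"roll":0,"jaw":0.6},{"xyz":[0,0,-0.08],"roll":0,"jaw":0.6}]' 10
python3 plan.py 447.1 -198.5 317 11.3 491.5 58.5 317 5.3
```

```text
time_s: 38.25
ee_pos: [446.8, -198.4, 237.2]
ee_rot: [-179.9, 0.1, 11.3]
force: [0.8, 0.5, 0.4]
gripper_width: 50.3
time_s: 39.25
ee_pos: [447.0, -198.7, 316.4]
ee_rot: [-180.0, 0.0, 11.3]
force: [-0.5, 0.2, -0.2]
gripper_width: 36.4
[ 0.0939 -0.2433 -0.    ] roll 6.0
```

```bash
python3 -m pendant '[{"xyz":[0.015,-0.04,0],"roll":1,"jaw":0.67},{"xyz":[0.03,-0.08,0],"roll":2,"jaw":0.67},{"xyz":[0.05,-0.125,0],"roll":3,"jaw":0.67},{"xyz":[0.066,-0.165,0],"roll":4,"jaw":0.67},{"xyz":[0.08,-0.2,0],"roll":5,"jaw":0.67},{"xyz":[0.09,-0.23,0],"roll":6,"jaw":0.67},{"xyz":[0.0957,-0.2428,0],"roll":7,"jaw":0.67},{"xyz":[0.0957,-0.2428,0],"roll":7,"jaw":0.67}]'
python3 -m pendant '[{"xyz":[0,0,0.05],"roll":0,"jaw":0.67},{"xyz":[0,0,0.1],"roll":0,"jaw":0.67},{"xyz":[0,0,0.15],"roll":0,"jaw":0.67},{"xyz":[0,0,0.19],"roll":0,"jaw":0.67},{"xyz":[0,0,0.22],"roll":0,"jaw":0.67},{"xyz":[0,0,0.24],"roll":0,"jaw":0.67},{"xyz":[0,0,0.248],"roll":0,"jaw":0.67},{"xyz":[0,0,0.248],"roll":0,"jaw":0.79}]'
```

```text
time_s: 40.25
ee_pos: [493.6, 58.8, 316.6]
ee_rot: [180.0, 0.0, 4.4]
force: [0.0, 0.6, 0.3]
gripper_width: 30.3
time_s: 41.25
ee_pos: [493.6, 57.6, 68.9]
ee_rot: [180.0, 0.0, 4.2]
force: [0.1, 0.5, -0.2]
gripper_width: 22.8
```

```bash
python3 -m pendant '[{"xyz":[0.0053,0.0003,0],"roll":5.6,"jaw":0.79},{"xyz":[0.0105,0.001,0],"roll":11.2,"jaw":0.79},{"xyz":[0.0157,0.0023,0],"roll":16.9,"jaw":0.79},{"xyz":[0.0205,0.004,0],"roll":22.5,"jaw":0.79},{"xyz":[0.0255,0.0064,0],"roll":28,"jaw":0.79},{"xyz":[0.03,0.009,0],"roll":34,"jaw":0.79},{"xyz":[0.034,0.012,0],"roll":39.4,"jaw":0.79},{"xyz":[0.038,0.016,0],"roll":45,"jaw":0.79}]'
python3 -m pendant '[{"xyz":[0.0053,0.0003,0],"roll":5.6,"jaw":0.79},{"xyz":[0.0105,0.001,0],"roll":11.2,"jaw":0.79},{"xyz":[0.0157,0.0023,0],"roll":16.9,"jaw":0.79},{"xyz":[0.0205,0.004,0],"roll":22.5,"jaw":0.79},{"xyz":[0.0255,0.0064,0],"roll":28,"jaw":0.79},{"xyz":[0.03,0.009,0],"roll":34,"jaw":0.79},{"xyz":[0.034,0.012,0],"roll":39.4,"jaw":0.79},{"xyz":[0.038,0.016,0],"roll":45,"jaw":0.79}]'
python3 -m pendant '[{"xyz":[0.001,0,0],"roll":1,"jaw":0.79},{"xyz":[0.002,0,0],"roll":2,"jaw":0.79},{"xyz":[0.003,0,0],"roll":3,"jaw":0.79},{"xyz":[0.004,0,0],"roll":3,"jaw":0.79},{"xyz":[0.004,0,0],"roll":3,"jaw":0.79},{"xyz":[0.004,0,0],"roll":3,"jaw":0.79},{"xyz":[0.004,0,0],"roll":3,"jaw":0.79},{"xyz":[0.004,0,0],"roll":3,"jaw":0.79}]'
python3 -m pendant '[{"xyz":[0.0005,0,0],"roll":0,"jaw":0.79},{"xyz":[0.001,0,0],"roll":0,"jaw":0.79},{"xyz":[0.0015,0,0],"roll":0,"jaw":0.79},{"xyz":[0.002,0,0],"roll":0,"jaw":0.79},{"xyz":[0.002,0,0],"roll":0,"jaw":0.79},{"xyz":[0.002,0,0],"roll":0,"jaw":0.79},{"xyz":[0.002,0,0],"roll":0,"jaw":0.79},{"xyz":[0.002,0,0],"roll":0,"jaw":0.79}]'
```

```text
time_s: 42.25
ee_pos: [532.0, 44.9, 69.6]
ee_rot: [180.0, 0.1, -40.9]
force: [-2.0, 1.1, -2.1]
gripper_width: 19.3
time_s: 43.25
ee_pos: [551.3, 8.3, 69.8]
ee_rot: [-179.9, 0.1, -85.9]
force: [0.4, 3.7, -1.8]
gripper_width: 19.2
time_s: 44.25
ee_pos: [551.6, 5.0, 69.5]
ee_rot: [-180.0, 0.1, -88.7]
force: [-1.4, 5.4, 3.9]
gripper_width: 19.5
time_s: 45.25
ee_pos: [551.6, 4.8, 69.5]
ee_rot: [-180.0, 0.3, -88.8]
force: [-1.2, 10.9, 3.2]
gripper_width: 19.5
```

```bash
python3 -m pendant '[{"xyz":[-0.004,0,0],"roll":0,"jaw":0.6},{"xyz":[-0.004,0,0],"roll":0,"jaw":0.6},{"xyz":[-0.004,0,-0.03],"roll":0,"jaw":0.6},{"xyz":[-0.004,0,-0.08],"roll":0,"jaw":0.6},{"xyz":[-0.004,0,-0.13],"roll":0,"jaw":0.6},{"xyz":[-0.004,0,-0.18],"roll":0,"jaw":0.6},{"xyz":[-0.004,0,-0.22],"roll":0,"jaw":0.6},{"xyz":[-0.004,0,-0.25],"roll":0,"jaw":0.6}]'
python3 - <<'E'
from h import *
im,P=cloud("top"); im2,P2=cloud("side")
x,y,z=[P[...,i] for i in range(3)]
m=(z>80)&(z<93)&(x>515)&(x<600)&(abs(y-5)<30)
q=P[m][:,:2].astype(np.float32); vx,vy,x0,y0=cv2.fitLine(q,cv2.DIST_HUBER,0,.01,.01).ravel(); print("lever",len(q),np.degrees(np.arctan(vy/vx)),"y at 556",y0+(556-x0)*vy/vx)
green=(im[...,1].astype(int)>im[...,2]+40)&(im[...,1].astype(int)>im[...,0]+40)
for nm,a,b in(("jar",60,85),("cap",5,30)):
    k=green&(z>a)&(z<b)&(x>380)&(x<750)&(abs(y)<120); 
    print(nm,np.median(P[k],0).round(1) if k.any() else None)
m=(z>236)&(z<250)&(np.hypot(x-511,y+185)<85); print("grip",np.median(P[m],0).round(1) if m.any() else None)
print(env.state()["time_s"],env.state()["force"])
cv2.imwrite("pics/t3.png",np.hstack([cv2.resize(im[130:290,180:380],(400,320)),cv2.resize(im2[80:240,190:390],(400,320))]))
E
```

```text
time_s: 46.25
ee_pos: [551.6, 5.2, 321.1]
ee_rot: [-179.9, -0.1, -88.8]
force: [-0.2, 0.5, -0.4]
gripper_width: 36.5
lever 64 4.3786316 y at 556 7.2789264
jar None
cap None
grip [ 448.6 -201.4  240.9]
46.35 [-0.08043231 -0.05478439  0.40874907]
```

View pics/t3.png

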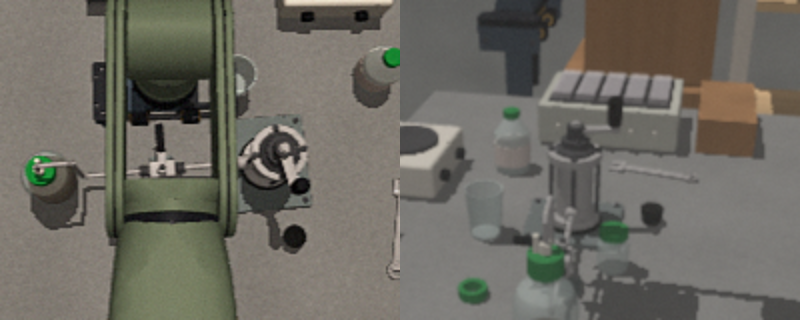

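The lever (160,138) is back across the tube and the grip (301,185) is where I left it. In the side half the jar (613,245), spare cap (473,290), stopper and beaker stand as before. The arm is clear, so I'm handing in.

```bash
python3 -c "
from workcell import env
print(env.job_done())"
```

```text
the job is handed in; nothing more can be done
None
```

I fed the ration and handed the job in at 46 s of the 72 s allowed; no verdict was reported. I swung the valve lever open to its stop, gripped the crank and wound it clockwise. After it took the load I gave it three turns, relieved the grip and closed the valve to its stop.

**Valve:** At both stops the push force rose while the lever stood still (8 N open, 11 N closed). The last picture puts the lever 0.5 mm from its starting line at 60 mm out, about 0.5 degrees.

**Turns:** The screw took the load somewhere between 80 and 96 degrees of crank travel; I could not place it more closely. I stopped at the middle of that range plus 1080 degrees, so the count is 3.00 turns within about 0.02, against the 0.07 allowed. Nothing measured the ram directly.

**Rocking:** The wrist force sideways at the grip stayed near 9 N at every reading, roughly 0.009 rad against the limit of 0.025. Those readings come once a second, at the end of each move.

**Bystanders:** They look unmoved in the last picture. My numeric check of the jar and spare cap gave no reading, because the arm hid them from the top camera.

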